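# Turn a primed plate over down the chute

### The job

Open the drying box and lay its lid back on its stop, then take out the steel plate, which has dried with its red primed face up. Turn it over on the chute: hold it steeply, a little short of upright, low end towards you, close above the slide just past the ridge, and let it fall so that its low edge strikes the slide and it topples over by itself and slides into the catch tray. It must end lying flat in the tray with the bare metal face up; leave the lid open and the other things on the bench where they are.

Things in the scene. Friction and masses are not known exactly. Their poses are not given: they have to be found in the camera images.
- drying_box: Green steel drying box, 160 mm deep (x), 200 wide (y); open body 65 mm high, 3 mm walls; lid shut 112 mm. Origin: on the bench below the middle of the hinge line, the middle of the back wall. x points from front (tab, robot side) to back, z up. Inside, two drip rails (36 mm over both) rise front to back at 35 degrees and carry the plate. Beside them there is free room to the floor, 60 mm from plate to side wall.
- lid (a joint): Lid angle, rad: 0 shut, 1.85 laid back on its stop (two lugs behind the box). Turns about the box's y through point lid_hinge; the tab swings up and back. 0.4 kg, light friction; let go below about 0.9 rad it falls shut, beyond about 1.4 rad it falls back onto the stop.
- lid_hinge (a point): Point on the lid's hinge line, middle of the box's back rim, 65 mm above the bench. Its axes turn with the lid.
- lid_tab (a point): Grip point of the yellow pull tab at the middle of the lid's front edge. Tab 40 mm wide (box y), 8 thick, 50 long, level with the lid's top; this point is 30 mm out from the lid's front, mid-thickness, 108 mm above the bench when shut, 195 mm from the hinge line. Pinch it across its 40 mm from above; it turns between the fingers as the lid swings. Axes turn with the lid.
- plate_mid (a point): Centre of the loose steel plate, 120 x 60 x 6 mm, about 0.32 kg, red primer on one face, bare metal on the other. x along the 120 mm, towards the upper end as it lies in the box (35 degrees, low end to the front, upper end 30 mm above the rim); y across the 60 mm; z out of the red face. Hold it by its long edges, between middle and upper end; the grip can be at any angle to the plate.
- chute: Fixed turning chute, blue and bright aluminium. Origin on the bench below the middle of the ridge; x points down the slide to the tray, away from the robot; z up. The slippery slide (friction about 0.2) falls at 45 degrees from the ridge (x = 0, 110 mm high) to the tray floor (x = 110 mm), 96 mm wide between side rails 12 mm high. Tray inside x = 110 to 257 mm, floor 4 mm up, sides 26 mm.
- chute_ridge (a point): Middle of the ridge, upper edge of the slide. Drop the plate with its low edge 10 to 35 mm past it in x, 5 to 40 mm above the slide, pitched 75 to 85 degrees from level, low end at -x, red face looking back over the ridge: the slide kicks the low edge forward and it topples onto its red face. Flatter than 70 degrees it slides down red face up; it must not be leaned past upright.
- battery: Loose yellow and black drill battery, 118 x 76 x 59 mm, between box and chute towards the far side; origin at its underside. Leave it alone.
- tape_roll: Loose roll of blue tape lying flat, 104 mm across, 24 mm high, between box and chute; origin at its underside. Leave it alone.
- brush: Loose paint brush about 190 mm long lying between box and chute; origin at its underside. Leave it alone.
- paint_tin: Loose small paint tin, 86 mm across, 85 mm high, on the left; origin at its underside. Leave it alone.
- spray_can: Loose spray can, 66 mm across, 195 mm high, on the right; origin at its underside. Leave it alone.

How it is judged:
On the way, in this order (a step that is already met when the one before it is completed fails the run):
1. the lid is laid back on its stop (value of joint lid above 1.75 rad), for 0.2 s.
2. the plate is lifted out of the drying box in the gripper (contact force between the fingers and plate above 1 N and distance of plate_mid from where it was at the start of the episode above 0.08 m), for 0.1 s.
3. the plate is let go over the slide, steep but not yet past upright (primed face not yet looking down), its middle at most 0.23 m above the bench (contact force between the fingers and plate below 0.05 N and angle between plate_mid's own z axis and vertical between 0.7 and 1.75 rad and height (world z) of plate_mid between 0.08 and 0.23 m and x of plate_mid in the frame of chute between -0.05 and 0.14 m and y of plate_mid in the frame of chute between -0.05 and 0.05 m).
At the end, for the whole second after the job is handed in: The plate lies flat (within 8 degrees) on the floor of the catch tray, inside it, bare face up, let go and at rest; the lid still lies back on its stop (above 1.75 rad); nothing else on the bench has moved more than 25 mm (angle between plate_mid's own z axis and vertical above 3 rad and x of plate_mid in the frame of chute between 0.155 and 0.215 m and y of plate_mid in the frame of chute between -0.035 and 0.035 m and z of plate_mid in the frame of chute below 0.016 m and linear speed of plate below 0.02 m/s and contact force between the fingers and plate below 0.05 N and value of joint lid above 1.75 rad); the robot touches nothing.
It fails at once if another thing on the bench is moved by more than 25 mm (distance of any of battery, tape_roll, brush, paint_tin, spray_can from where it was at the start of the episode above 0.025 m).
It also fails if it takes over 64 s, if anything falls off the work surface, if the arm or the gripper's body presses on something with over 40 N, if the wrist force passes 120 N, or if a joint passes its speed limit or range.

### The arm

A 6-joint arm with a two-finger parallel gripper is mounted at the origin on the work surface. World frame = base frame: x ahead of the robot, y to its left, z up, the work surface at z = 0. Lengths are in m, angles in rad, forces in N, time in s.
With the tool pointing down it reaches from about 0.275 to 0.725 m from the base axis. Payload 15.9 kg.
Tool frame: the origin (TCP) lies on the centre line of the jaws, within the pads' length; the fingertips stand 17 mm ahead of it and the grasp point (between the pads) lies 2 mm behind it; z points along the fingers, y is the line along which they close (so a half turn about z gives the same grasp; the last joint's range is limited). The gripper opens to 85 mm and grips with 20 to 120 N. Pads are 22 mm wide; open, the fingers measure 114 mm over their backs; the gripper's body (76 mm by 85 mm) begins 54 mm behind the grasp point. The pads swing forward as they close: fully open they stand 13 mm farther back than shut.
Start: joints at [1.335, 0.213, -0.034, 1.323, 0, 1.571], TCP at [0.117, 0.486, 0.248] pointing down, gripper open.
Joint ranges: [-2.98, 2.98], [-0.74, 1.72], [-1.14, 1.35], [-2.1, 2.04], [-1.57, 1.44], [-3.14, 3.14]. Speed limits (rad/s): [1.89, 1.89, 2.39, 2.57, 3.14, 3.14].

### API

Orientations are given as [roll, pitch, yaw] about the fixed x, y, z axes, in that order (R = Rz(yaw) Ry(pitch) Rx(roll)).
In Python, from plant import manip, eyes gives the robot as it stands.
- The arm moves only by the tool play_rows, never from a script. Its argument "increments" is a list of rows, each a list of 7 numbers: the shift along the tool's x, y, z in units of 0.03 m (1.0 is 0.03 m), then the turn, a rotation vector about the tool's x, y, z in units of 8 degrees (1.0 is 8 degrees), then the opening, from -1 (shut) to 1 (fully open). A call has 1 to 20 rows; each row shifts and turns the commanded pose from where the row before left it, along the tool's axes as they then stand; what a row does not reach is not made up. A row lasts 1/8 s, in which the tool goes at most 62.5 mm and 10.7 degrees, less where a joint would pass 70% of its speed; a pose out of reach is approached as far as the arm can. A call with a number of a shift or a turn outside -1 to 1 is refused whole. A call with a gripper value outside its range is refused whole. The fingers move at their own pace and stop on an object; "grip_force" is the grip in N (left out, the last holds). Time passes only in rows, so rows that do not move let the fingers close. It gives the time, the measured TCP pose, the force, the opening and the grip force at its end, in the units of the state.
- manip.state(): the state, without advancing time (a new reading comes with each control period).
- eyes.read_camera(name): name is "scene" or "top" or "wrist"; returns the picture (480x640x3 uint8, blue, green, red); there is no depth.
- eyes.calibration(name): a dict with "mtx" (3x3 intrinsics, pixels), "rvec" (rotation vector, rad) and "tvec" (3), from world to camera coordinates, as OpenCV has them; the wrist camera has in their place "hand_eye" (4x4, takes a point from camera to tool coordinates, whose origin is the TCP and whose axes are the flange's). Camera axes: x right, y down, z forward; pixel columns grow to the right and rows downward; lengths in m; the calibration is good to about 2 mm. The wrist camera is an equidistant fisheye: a pixel r from the principal point sees the ray r / f radians off the axis. A picture is of the moment at which its call begins: read the wrist's pose just before it. calibration takes no time and is no camera call.
- manip.sign_off(): hands the job in; it is judged then, once.
The state is a dict: "clock": time; "qpos": joint angles; "joint_vel": joint speeds; "tau": joint torques, N m; "eef_pos": TCP position; "tcp_rot": TCP orientation; "ft_force": force on the tool from outside, world axes, zero at the start; "ft_torque": the same for the moment, N m; "gripper_width": finger opening in m; "finger_force": force on a finger pad.
Only numpy, scipy, OpenCV 4.12 (cv2) and the standard library are available. Lean on these libraries where they do the work, as an engineer would, in place of code of your own. Each camera call takes 0.05 s, during which the arm holds its last target. There are 200 camera calls.

## Working session

There is one attempt and no reset: what is moved stays moved. The work goes in short steps, Python scripts to look and compute and a tool call to move; the robot and the scene stay as the last step left them, time stands still between calls to the robot, and variables do not carry over. Pictures are saved under pics/ and viewed, at most 10 in all, crops included, and the job is handed in when it is done.

Besides the shell and the picture viewer there is one more tool, called after "Call:" as name([rows], argument=value, ...), one row to a line, values as JSON. play_rows: Moves the arm, as the interface text tells. Its arguments: {"type":"object","properties":{"increments":{"type":"array","items":{"type":"array","items":{"type":"number"}}},"grip_force":{"type":"number"}},"required":["increments"]}

```bash
ls; mkdir -p pics; python3 - <<'E'
from plant import manip, eyes
import cv2
for n in("scene","top"):
    cv2.imwrite(f"pics/{n}0.png",eyes.read_camera(n)); print(eyes.calibration(n))
print(eyes.calibration("wrist")); print(manip.state())
E
```

```text
pics
{'mtx': array([[456.77708765,   0.        , 317.51812044],
       [  0.        , 456.77708765, 238.66750284],
       [  0.        ,   0.        ,   1.        ]]), 'rvec': array([ 2.42386011,  0.56250731, -0.19619751]), 'tvec': array([-0.52680526, -0.11760258,  1.16756155])}
{'mtx': array([[447.12518182,   0.        , 322.6166597 ],
       [  0.        , 447.12518182, 237.08372294],
       [  0.        ,   0.        ,   1.        ]]), 'rvec': array([ 2.1332072 , -2.14725489,  0.16683843]), 'tvec': array([0.01027688, 0.56323289, 0.9105608 ])}
{'mtx': array([[371.64829954,   0.        , 320.96036687],
       [  0.        , 371.64829954, 232.0106846 ],
       [  0.        ,   0.        ,   1.        ]]), 'hand_eye': array([[-6.44508424e-04, -9.50865226e-01, -3.09604437e-01,
         7.86050555e-02],
       [ 9.99999238e-01, -2.86857768e-04, -1.20070907e-03,
         5.64557575e-04],
       [ 1.05290007e-03, -3.09604975e-01,  9.50864686e-01,
        -1.25150575e-01],
       [ 0.00000000e+00,  0.00000000e+00,  0.00000000e+00,
         1.00000000e+00]])}
{'clock': 0.1, 'qpos': array([ 1.33499754e+00,  2.13278436e-01, -3.49664441e-02,  1.32348166e+00,
        9.57980163e-06,  1.57079570e+00]), 'joint_vel': array([-0.00026008, -0.00100758,  0.00085502, -0.00073787,  0.00067978,
        0.00073956]), 'tau': array([ 4.31434848e-03, -6.87251830e+01,  4.87806201e+01,  1.22038965e-02,
        3.82290555e-04,  8.95040586e-06]), 'eef_pos': array([0.11674373, 0.48590099, 0.24789175]), 'tcp_rot': array([-3.14066244e+00, -9.58038199e-06,  2.90579448e+00]), 'ft_force': array([-0.08764284, -0.12789905, -0.49326757]), 'ft_torque': array([-0.01155762, -0.00281677, -0.0931007 ]), 'finger_force': 0.0, 'gripper_width': 0.08534544425504216}
```

View pics/top0.png

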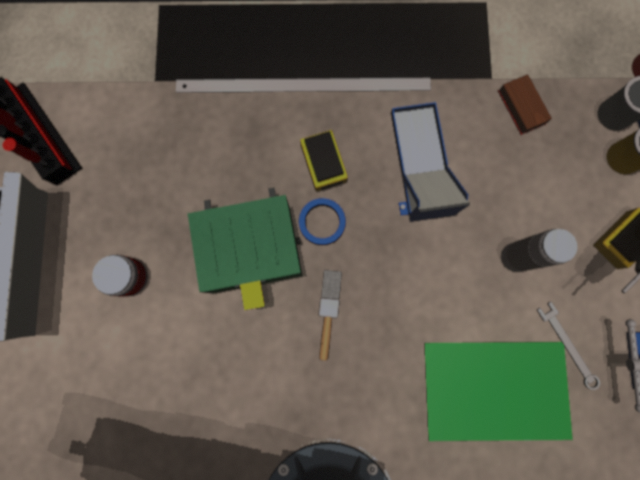

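View pics/scene0.png

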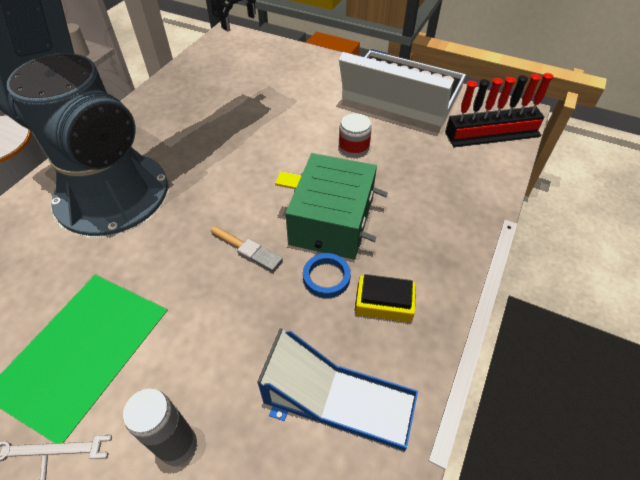

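The top view shows the box (190–300, 195–292) with its tab at (252,295), and the chute (395–467, 103–220) with its ridge at the bottom. I'll enlarge both.

```bash
python3 - <<'E'
import cv2,numpy as np
t=cv2.imread("pics/top0.png")
a=cv2.resize(t[180:320,180:310],None,fx=4,fy=4,interpolation=cv2.INTER_CUBIC)
b=cv2.resize(t[95:235,385:475],None,fx=3.05,fy=4,interpolation=cv2.INTER_CUBIC)
cv2.imwrite("pics/c1.png",np.hstack([a,b])[:, :800]); print(a.shape,b.shape)
E
```

```text
(560, 520, 3) (560, 274, 3)
```

View pics/c1.png

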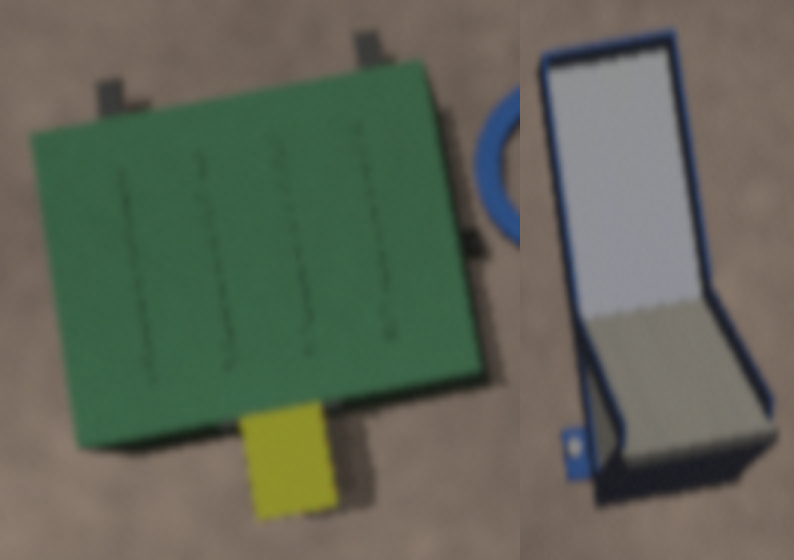

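```bash
cat > h.py <<'E'
from plant import manip, eyes
import cv2,numpy as np
from scipy.spatial.transform import Rotation as R
from scipy.optimize import least_squares
def ray(n,p):
    c=eyes.calibration(n);Rm=cv2.Rodrigues(c["rvec"])[0]
    d=Rm.T@np.linalg.solve(c["mtx"],[p[0],p[1],1]);o=-Rm.T@c["tvec"];return o,d
def atz(n,p,z):
    o,d=ray(n,p);return o+d*(z-o[2])/d[2]
def proj(n,P):
    c=eyes.calibration(n);return cv2.projectPoints(np.float64(P),c["rvec"],c["tvec"],c["mtx"],None)[0][:,0]
def fit(L,px,x0,n="top"):
    L=np.float64(L)
    def W(q): return np.c_[L[:,0]*np.cos(q[2])-L[:,1]*np.sin(q[2])+q[0],L[:,0]*np.sin(q[2])+L[:,1]*np.cos(q[2])+q[1],L[:,2]]
    s=least_squares(lambda q:(proj(n,W(q))-px).ravel(),x0);return s.x,s.fun.reshape(-1,2)
E
python3 - <<'E'
from h import *
c=lambda l:[[180+a/4,180+b/4] for a,b in l]
d=lambda l:[[385+(a-520)/3.05,95+b/4] for a,b in l]
L=[[0,.1,.112],[0,-.1,.112],[-.16,-.1,.112],[-.16,.1,.112],[-.21,.02,.112],[-.21,-.02,.112]]
q,r=fit(L,c([(33,133),(425,60),(485,375),(80,447),(258,518),(338,508)]),[.5,.15,0]);print(q,r.round(1).tolist())
L=[[.257,.048,.004],[.257,-.048,.004],[.11,-.048,.004],[.11,.048,.004],[0,.048,.11],[0,-.048,.11]]
q2,r=fit(L,d([(552,70),(665,48),(703,298),(585,318),(625,460),(770,432)]),[.5,-.2,0]);print(q2,r.round(1).tolist())
for n,p,z in (("tape",(322,221),.024),("brush",(329,310),.01),("battTR",(347,178),.059),("battfl",(316,188),.059)): print(n,atz("top",p,z).round(3))
def w(q,p):return np.r_[R.from_euler('z',q[2]).apply(np.array(p))+[q[0],q[1],0]]
print("hinge",w(q,[0,0,.065]),"tab",w(q,[-.19,0,.108]),"ridge",w(q2,[0,0,.11]))
print(proj("scene",[w(q,[-.19,0,.108]),w(q2,[0,.048,.11]),w(q2,[0,-.048,.11]),w(q2,[.257,0,.004])]))
E
```

```text
[0.62083488 0.17637593 0.17887612] [[-0.0, -0.2], [0.6, 0.0], [-0.3, -0.5], [-0.4, 0.5], [-0.1, 0.7], [0.3, -0.6]]
[ 0.61187422 -0.23792387  0.1125328 ] [[-1.5, 0.0], [2.2, 0.9], [-0.1, -1.2], [-3.1, -1.4], [1.2, 0.0], [1.0, 1.5]]
tape [0.602 0.008 0.024]
brush [ 0.409 -0.006  0.01 ]
battTR [ 0.689 -0.047  0.059]
battfl [0.667 0.02  0.059]
hinge [0.62083488 0.17637593 0.065     ] tab [0.43386647 0.14257042 0.108     ] ridge [ 0.61187422 -0.23792387  0.11      ]
[[284.79242815 179.65727612]
 [280.01205359 328.43448475]
 [257.64421549 378.15454261]
 [407.14892044 423.23598363]]
```

Box fit is good to under 1 px. The left edges of the chute floor are hidden by its wall, so I'll refine the chute with the scene camera.

```bash
python3 - <<'E'
import cv2
t=cv2.imread("pics/scene0.png")
cv2.imwrite("pics/c2.png",cv2.resize(t[320:450,240:430],None,fx=4,fy=4,interpolation=cv2.INTER_CUBIC))
E
```

```text
(no output)
```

View pics/c2.png

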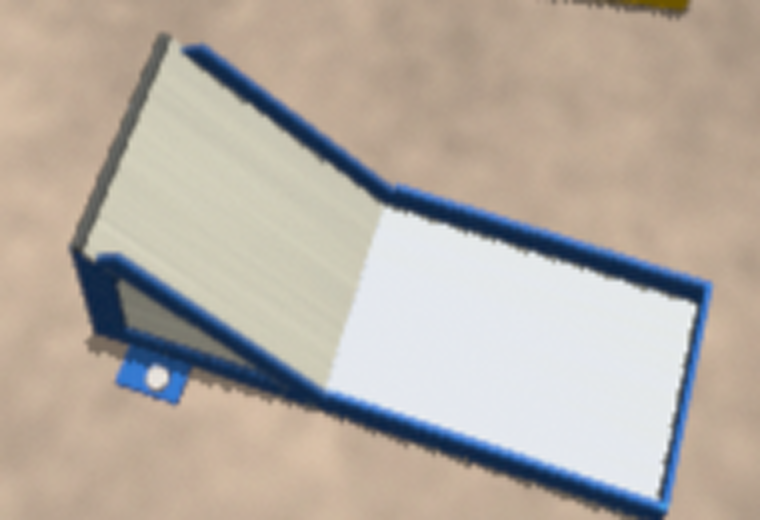

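```bash
python3 - <<'E'
from h import *
T=lambda a,b:[385+(a-520)/3.044,95+b/4]
S=lambda a,b:[240+a/4,320+b/4]
Ls=np.array([[.257,.048,.004],[.11,.048,.004],[0,0,.11]]);ps=np.array([S(697,302),S(385,205),S(122,143)])
Lt=np.array([[.257,-.048,.004],[.11,-.048,.004],[0,0,.11]]);pt=np.array([T(665,48),T(703,298),T(700,445)])
def w(q,L):return R.from_euler('z',q[2]).apply(L)+[q[0],q[1],0]
f=lambda q:np.r_[(proj("scene",w(q,Ls))-ps).ravel(),(proj("top",w(q,Lt))-pt).ravel()]
s=least_squares(f,[.61,-.24,.11]);print(s.x,s.fun.round(1))
E
```

```text
[ 0.613538   -0.24018186  0.13841072] [-0.7  0.1  0.9  0.3 -1.1 -1.8  0.2  0.1 -0.6 -2.3  1.3  0.2]
```

```bash
cat >> h.py <<'E'
def pose(p,Rm): return np.array(p,float),Rm
def now():
    s=manip.state();return np.array(s["eef_pos"]),R.from_euler('xyz',s["tcp_rot"])
def plan(segs,start=None):
    """segs: list of (pos,Rot,nrows,grip); prints rows"""
    p,r=start or now();rows=[]
    for P,Q,n,g in segs:
        p0,r0=p.copy(),r;dv=(r0.inv()*Q).as_rotvec()
        for k in range(1,n+1):
            tp=p0+(np.array(P)-p0)*k/n;tr=r0*R.from_rotvec(dv*k/n)
            sh=np.round(r.inv().apply(tp-p)/.03,2);tu=np.round(np.degrees((r.inv()*tr).as_rotvec())/8,2)
            p=p+r.apply(sh*.03);r=r*R.from_rotvec(np.radians(tu*8));rows.append([*(sh+0.),*(tu+0.),g])
    a=np.array(rows);print(len(a),"max",np.abs(a[:,:6]).max());print(str([[float(v) for v in x] for x in rows]).replace(" ",""))
    return p,r
BX=np.array([.6208,.1764,0]);BR=R.from_euler('z',.1789)
CX=np.array([.6135,-.2402,0]);CY=.1384
def box(p):return BX+BR.apply(p)
def down(yaw):return R.from_euler('xyz',[np.pi,0,yaw])
E
python3 - <<'E'
from h import *
D=down(np.pi+.1789);t=box([-.19,0,.107])
e=plan([(t+[0,0,.1],D,14,1),(t,D,4,1)])
A=[(t,D,1,-1)]
for th in np.linspace(0,1.6,17)[1:]:
    a=np.pi-np.arctan2(.043,.19)-th
    A.append((box([.1948*np.cos(a),0,.064+.1948*np.sin(a)]),D,1,-1))
print("arc");plan(A,e)
E
```

```text
18 max 0.93
[[-0.93,-0.62,0.1,0.0,0.0,-0.21,1.0],[-0.9,-0.64,0.1,0.0,0.0,-0.21,1.0],[-0.89,-0.67,0.09,0.0,0.0,-0.22,1.0],[-0.86,-0.7,0.1,0.0,0.0,-0.21,1.0],[-0.85,-0.73,0.1,0.0,0.0,-0.21,1.0],[-0.82,-0.74,0.1,0.0,0.0,-0.21,1.0],[-0.81,-0.78,0.1,0.0,0.0,-0.22,1.0],[-0.77,-0.79,0.09,0.0,0.0,-0.21,1.0],[-0.76,-0.82,0.1,0.0,0.0,-0.21,1.0],[-0.73,-0.84,0.1,0.0,0.0,-0.21,1.0],[-0.7,-0.86,0.1,0.0,0.0,-0.21,1.0],[-0.68,-0.88,0.1,-0.01,0.0,-0.22,1.0],[-0.65,-0.91,0.09,0.0,0.0,-0.21,1.0],[-0.63,-0.92,0.1,0.0,0.0,-0.21,1.0],[0.0,0.0,0.83,0.0,0.0,0.0,1.0],[0.0,0.0,0.84,0.0,0.0,0.0,1.0],[0.0,0.0,0.83,0.0,0.0,0.0,1.0],[0.0,0.0,0.83,0.0,0.0,0.0,1.0]]
arc
17 max 0.65
[[0.0,0.0,0.0,0.0,0.0,0.0,-1.0],[-0.17,0.0,-0.62,0.0,0.0,0.0,-1.0],[-0.24,0.0,-0.61,0.0,0.0,0.0,-1.0],[-0.29,0.0,-0.58,0.0,0.0,0.0,-1.0],[-0.35,0.0,-0.54,0.0,0.0,0.0,-1.0],[-0.41,0.0,-0.51,0.0,0.0,0.0,-1.0],[-0.45,0.0,-0.46,0.0,0.0,0.0,-1.0],[-0.5,0.0,-0.42,0.0,0.0,0.0,-1.0],[-0.53,0.0,-0.37,0.0,0.0,0.0,-1.0],[-0.57,0.0,-0.31,0.0,0.0,0.0,-1.0],[-0.6,0.0,-0.25,0.0,0.0,0.0,-1.0],[-0.62,0.0,-0.19,0.0,0.0,0.0,-1.0],[-0.64,0.0,-0.13,0.0,0.0,0.0,-1.0],[-0.65,0.0,-0.06,0.0,0.0,0.0,-1.0],[-0.64,0.0,0.0,0.0,0.0,0.0,-1.0],[-0.65,0.0,0.06,0.0,0.0,0.0,-1.0],[-0.64,0.0,0.13,0.0,0.0,0.0,-1.0]]
```

Call:
play_rows([
  [-0.93,-0.62,0.1,0,0,-0.21,1],
  [-0.9,-0.64,0.1,0,0,-0.21,1],
  [-0.89,-0.67,0.09,0,0,-0.22,1],
  [-0.86,-0.7,0.1,0,0,-0.21,1],
  [-0.85,-0.73,0.1,0,0,-0.21,1],
  [-0.82,-0.74,0.1,0,0,-0.21,1],
  [-0.81,-0.78,0.1,0,0,-0.22,1],
  [-0.77,-0.79,0.09,0,0,-0.21,1],
  [-0.76,-0.82,0.1,0,0,-0.21,1],
  [-0.73,-0.84,0.1,0,0,-0.21,1],
  [-0.7,-0.86,0.1,0,0,-0.21,1],
  [-0.68,-0.88,0.1,0,0,-0.22,1],
  [-0.65,-0.91,0.09,0,0,-0.21,1],
  [-0.63,-0.92,0.1,0,0,-0.21,1],
])

```text
clock: 1.85
eef_pos: [0.4346, 0.1418, 0.2069]
tcp_rot: [-3.142, -0.0, -2.962]
ft_force: [0.3, 1.2, -0.0]
gripper_width: 0.0853
finger_force: 0.0
```

```bash
python3 - <<'E'
from h import *
p,r=now();print(p,r.as_euler('xyz'))
cv2.imwrite("pics/w1.png",eyes.read_camera("wrist"))
# predicted tab corners in wrist image
c=eyes.calibration("wrist");H=c["hand_eye"];K=c["mtx"]
for q in ([-.16,.02,.112],[-.16,-.02,.112],[-.21,.02,.112],[-.21,-.02,.112]):
    v=H[:3,:3].T@(r.inv().apply(box(q)-p)-H[:3,3]);th=np.arctan2(np.hypot(*v[:2]),v[2]);u=v[:2]/np.hypot(*v[:2])*th
    print((K[:2,2]+K[0,0]*u).round(0))
D=down(np.pi+.1789);t=box([-.19,0,.107]);plan([(t,D,4,1)])
E
```

```text
[0.4345841  0.14180757 0.20691669] [-3.14154709e+00 -4.03236788e-04 -2.96181368e+00]
[353. 284.]
[292. 284.]
[355. 211.]
[290. 211.]
4 max 0.83
[[0.02,0.03,0.83,0.0,0.0,0.0,1.0],[0.01,0.03,0.83,0.0,0.0,0.0,1.0],[0.02,0.03,0.83,-0.01,0.0,0.01,1.0],[0.02,0.02,0.82,0.0,0.0,0.0,1.0]]
```

View pics/w1.png

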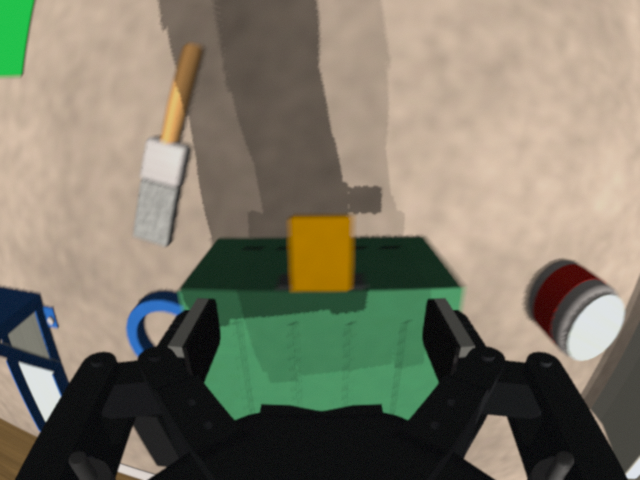

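The wrist view shows the tab at (289–354, 215–292), 4–8 px from the prediction (about 3 mm further in x). I'll descend with a small correction, close and swing.

Call:
play_rows([
  [-0.02,0.03,0.83,0,0,0,1],
  [-0.02,0.02,0.83,0,0,0,1],
  [-0.02,0.02,0.83,0,0,0,1],
  [0,0.02,0.82,0,0,0,1],
  [0,0,0,0,0,0,1],
  [0,0,0,0,0,0,-1],
  [0,0,0,0,0,0,-1],
  [0,0,0,0,0,0,-1],
  [0,0,0,0,0,0,-1],
], grip_force=30)

```text
clock: 3.02
eef_pos: [0.4362, 0.1444, 0.1091]
tcp_rot: [-3.138, 0.002, -2.964]
ft_force: [-1.4, -15.7, 14.6]
gripper_width: 0.0393
finger_force: 29.2
```

Call:
play_rows([
  [-0.17,0,-0.62,0,0,0,-1],
  [-0.24,0,-0.61,0,0,0,-1],
  [-0.29,0,-0.58,0,0,0,-1],
  [-0.35,0,-0.54,0,0,0,-1],
  [-0.41,0,-0.51,0,0,0,-1],
  [-0.45,0,-0.46,0,0,0,-1],
])

```text
clock: 3.78
eef_pos: [0.4921, 0.1547, 0.2081]
tcp_rot: [-3.139, -0.0, -2.963]
ft_force: [5.1, -9.3, -8.2]
gripper_width: 0.0388
finger_force: 32.5
```

Call:
play_rows([
  [-0.5,0,-0.42,0,0,0,-1],
  [-0.53,0,-0.37,0,0,0,-1],
  [-0.57,0,-0.31,0,0,0,-1],
  [-0.6,0,-0.25,0,0,0,-1],
  [-0.62,0,-0.19,0,0,0,-1],
  [-0.64,0,-0.13,0,0,0,-1],
  [-0.65,0,-0.06,0,0,0,-1],
  [-0.64,0,0,0,0,0,-1],
  [-0.65,0,0.06,0,0,0,-1],
  [-0.64,0,0.13,0,0,0,-1],
])

```text
clock: 5.03
eef_pos: [0.6706, 0.1879, 0.2544]
tcp_rot: [-3.141, 0.001, -2.963]
ft_force: [-0.0, -2.3, 2.6]
gripper_width: 0.0395
finger_force: 40.2
```

Call:
play_rows([
  [-0.42,0,0.14,0,0,0,-1],
  [-0.42,0,0.2,0,0,0,-1],
  [0,0,0,0,0,0,1],
  [0,0,0,0,0,0,1],
  [0,0,0,0,0,0,1],
  [0.2,0,-0.8,0,0,0,1],
  [0.9,0,-0.8,0,0,0,1],
  [1,0,0,0,0,0,1],
  [1,0,0,0,0,0,1],
  [1,0,0,0,0,0,1],
  [1,0,0.3,0,0,0,1],
  [0.5,0,0.4,0,0,0,1],
  [0,0,0,0,0,0,1],
])

```text
clock: 6.65
eef_pos: [0.5284, 0.1626, 0.2708]
tcp_rot: [-3.142, -0.0, -2.962]
ft_force: [-0.3, 0.9, -0.9]
gripper_width: 0.0852
finger_force: 0.0
```

```bash
cat >> h.py <<'E'
def wproj(P,p,r):
    c=eyes.calibration("wrist");H=c["hand_eye"];K=c["mtx"]
    v=(r.inv().apply(np.array(P)-p)-H[:3,3])@H[:3,:3];n=np.hypot(v[:,0],v[:,1]);th=np.arctan2(n,v[:,2])
    return K[:2,2]+K[0,0]*v[:,:2]*(th/n)[:,None]
E
python3 - <<'E'
from h import *
p,r=now();print(p,r.as_euler('xyz'));np.savez("w2.npz",p=p,r=r.as_quat())
cv2.imwrite("pics/w2.png",eyes.read_camera("wrist"))
print(wproj([box(q) for q in ([-.16,.1,.065],[-.16,-.1,.065],[0,.1,.065],[0,-.1,.065])],p,r).round())
E
```

```text
[0.52835746 0.16256991 0.27076649] [-3.14154145e+00 -2.21566828e-04 -2.96248245e+00]
[[429. 131.]
 [208. 132.]
 [416. 292.]
 [221. 292.]]
```

View pics/w2.png

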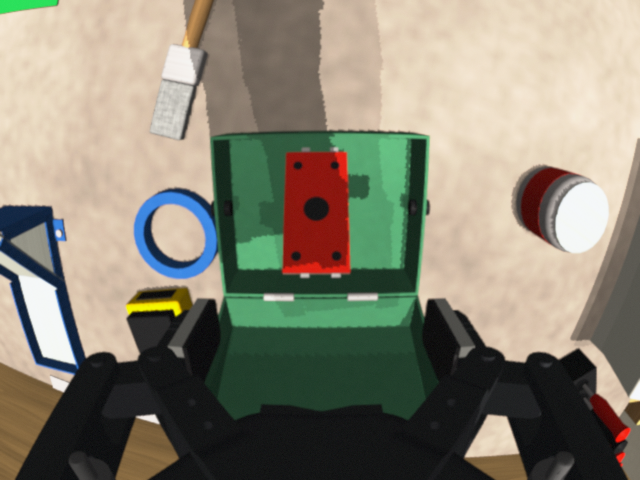

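The lid lies back; the plate corners are at (287,153), (347,153), (350,273) and (283,273). I'll fit the plate and plan the grasp.

```bash
python3 - <<'E'
from h import *
d=np.load("w2.npz");p,r=d["p"],R.from_quat(d["r"])
Lc=np.array([[-.06,.03,.003],[-.06,-.03,.003],[.06,-.03,.003],[.06,.03,.003]])
px=np.array([(347,153),(287,153),(283,273),(350,273)])
def W(q): # x,y box frame, yaw offset
    return np.array([box(v) for v in (R.from_euler('zy',[q[2],-np.radians(35)]).apply(Lc)+[q[0],q[1],.058])])
s=least_squares(lambda q:(wproj(W(q),p,r)-px).ravel(),[-.08,0,0]);print(s.x,s.fun.reshape(-1,2).round(1).tolist())
rim=lambda q:wproj([BX+[q[0],q[1],0]+R.from_euler('z',.1789+q[2]).apply(v) for v in ([-.16,.1,.065],[-.16,-.1,.065],[0,.1,.065],[0,-.1,.065])],p,r)
s2=least_squares(lambda q:(rim(q)-[(429,134),(212,135),(421,295),(221,295)]).ravel(),[0,0,0]);print("box shift",s2.x)
E
```

```text
[-8.32889414e-02 -1.35765079e-03  9.94744771e-05] [[0.1, 0.1], [-0.1, 0.2], [-0.2, -0.2], [0.2, -0.1]]
box shift [0.00245306 0.00304459 0.00255966]
```

```bash
python3 - <<'E'
from h import *
D=down(np.pi+.1789)
plan([(box([-.0563,-.0014,.15]),D,5,1),(box([-.0563,-.0014,.073]),D,5,1)])
E
```

```text
10 max 0.81
[[-0.24,-0.03,0.81,0.0,0.0,0.0,1.0],[-0.24,-0.03,0.8,0.0,0.0,0.0,1.0],[-0.24,-0.03,0.81,0.0,0.0,0.0,1.0],[-0.24,-0.02,0.81,0.0,0.0,0.0,1.0],[-0.25,-0.03,0.81,0.0,0.0,0.0,1.0],[0.0,0.0,0.51,0.0,0.0,0.0,1.0],[0.0,0.0,0.52,0.0,0.0,0.0,1.0],[0.0,0.0,0.51,0.0,0.0,0.0,1.0],[0.0,0.0,0.51,0.0,0.0,0.0,1.0],[0.01,0.0,0.51,0.0,0.0,0.0,1.0]]
```

Call:
play_rows([
  [-0.24,-0.03,0.81,0,0,0,1],
  [-0.24,-0.03,0.8,0,0,0,1],
  [-0.24,-0.03,0.81,0,0,0,1],
  [-0.24,-0.02,0.81,0,0,0,1],
  [-0.25,-0.03,0.81,0,0,0,1],
  [0,0,0.51,0,0,0,1],
  [0,0,0.52,0,0,0,1],
  [0,0,0.51,0,0,0,1],
  [0,0,0.51,0,0,0,1],
  [0,0,0.51,0,0,0,1],
  [0,0,0,0,0,0,1],
  [0,0,0,0,0,0,-1],
  [0,0,0,0,0,0,-1],
  [0,0,0,0,0,0,-1],
], grip_force=80)

```text
clock: 8.45
eef_pos: [0.5665, 0.1652, 0.0736]
tcp_rot: [-3.142, 0.001, -2.963]
ft_force: [-3.2, -1.0, 6.9]
gripper_width: 0.0586
finger_force: 84.8
```

```bash
cat >> h.py <<'E'
def release(rel,off,pitch=79,xl=.022,gap=.02,up=0.):
    Rp=R.from_euler('z',CY)*R.from_euler('y',-np.radians(pitch))
    low=np.array([xl,0,.11-xl*.106/.11+gap+up]);c=CX+R.from_euler('z',CY).apply(low)+Rp.apply([.06,0,0])
    return c+Rp.apply(off),Rp*rel,c,Rp
E
python3 - <<'E'
from h import *
p,r=now();c=box([-.0833,-.0014,.058]);Rp0=BR*R.from_euler('y',-np.radians(35))
rel=Rp0.inv()*r;off=Rp0.inv().apply(p-c);print("off",off);np.savez("g.npz",rel=rel.as_quat(),off=off)
P,Q,_,_=release(rel,off,up=.06);print(P,Q.as_euler('xyz'))
e=plan([(p+[0,0,.2],r,8,-1)])
plan([(P,Q,16,-1)],e)
E
```

```text
off [ 3.17576772e-02  5.03913734e-05 -3.17693906e-03]
[ 0.65571221 -0.23426936  0.25826564] [ 3.14156035  0.76937859 -3.00327871]
8 max 0.84
[[0.0,0.0,-0.83,0.0,0.0,0.0,-1.0],[0.0,0.0,-0.84,0.0,0.0,0.0,-1.0],[0.0,0.0,-0.83,0.0,0.0,0.0,-1.0],[0.0,0.0,-0.83,0.0,0.0,0.0,-1.0],[-0.01,0.0,-0.84,0.0,0.0,0.0,-1.0],[0.0,0.0,-0.83,0.0,0.0,0.0,-1.0],[0.0,0.0,-0.83,0.0,0.0,0.0,-1.0],[0.0,0.0,-0.84,0.0,0.0,0.0,-1.0]]
16 max 0.86
[[-0.03,-0.85,0.03,0.01,-0.34,0.02,-1.0],[-0.04,-0.85,0.04,0.0,-0.35,0.01,-1.0],[-0.04,-0.86,0.03,0.01,-0.34,0.02,-1.0],[-0.03,-0.85,0.04,0.01,-0.34,0.02,-1.0],[-0.04,-0.85,0.05,0.0,-0.35,0.02,-1.0],[-0.03,-0.85,0.04,0.01,-0.34,0.01,-1.0],[-0.04,-0.85,0.05,0.01,-0.35,0.02,-1.0],[-0.03,-0.85,0.05,0.01,-0.34,0.02,-1.0],[-0.04,-0.85,0.05,0.0,-0.34,0.02,-1.0],[-0.03,-0.85,0.06,0.01,-0.35,0.01,-1.0],[-0.04,-0.86,0.05,0.01,-0.34,0.02,-1.0],[-0.03,-0.85,0.06,0.0,-0.34,0.02,-1.0],[-0.03,-0.85,0.07,0.01,-0.35,0.01,-1.0],[-0.03,-0.85,0.06,0.01,-0.34,0.02,-1.0],[-0.03,-0.85,0.07,0.0,-0.35,0.02,-1.0],[-0.03,-0.85,0.07,0.01,-0.34,0.02,-1.0]]
```

Call:
play_rows([
  [0,0,-0.83,0,0,0,-1],
  [0,0,-0.84,0,0,0,-1],
  [0,0,-0.83,0,0,0,-1],
  [0,0,-0.83,0,0,0,-1],
  [0,0,-0.84,0,0,0,-1],
  [0,0,-0.83,0,0,0,-1],
  [0,0,-0.83,0,0,0,-1],
  [0,0,-0.84,0,0,0,-1],
])

```text
clock: 9.45
eef_pos: [0.5659, 0.1651, 0.2738]
tcp_rot: [3.142, 0.0, -2.963]
ft_force: [0.7, 0.3, -3.1]
gripper_width: 0.0579
finger_force: 87.2
```

Call:
play_rows([
  [-0.03,-0.85,0.03,0.01,-0.34,0.02,-1],
  [-0.04,-0.85,0.04,0,-0.35,0.01,-1],
  [-0.04,-0.86,0.03,0.01,-0.34,0.02,-1],
  [-0.03,-0.85,0.04,0.01,-0.34,0.02,-1],
  [-0.04,-0.85,0.05,0,-0.35,0.02,-1],
  [-0.03,-0.85,0.04,0.01,-0.34,0.01,-1],
  [-0.04,-0.85,0.05,0.01,-0.35,0.02,-1],
  [-0.03,-0.85,0.05,0.01,-0.34,0.02,-1],
  [-0.04,-0.85,0.05,0,-0.34,0.02,-1],
  [-0.03,-0.85,0.06,0.01,-0.35,0.01,-1],
  [-0.04,-0.86,0.05,0.01,-0.34,0.02,-1],
  [-0.03,-0.85,0.06,0,-0.34,0.02,-1],
  [-0.03,-0.85,0.07,0.01,-0.35,0.01,-1],
  [-0.03,-0.85,0.06,0.01,-0.34,0.02,-1],
  [-0.03,-0.85,0.07,0,-0.35,0.02,-1],
  [-0.03,-0.85,0.07,0.01,-0.34,0.02,-1],
  [0,0,0,0,0,0,-1],
])

```text
clock: 11.58
eef_pos: [0.6544, -0.2358, 0.2561]
tcp_rot: [3.14, 0.767, -3.007]
ft_force: [-0.9, 0.2, -4.6]
gripper_width: 0.0586
finger_force: 87.3
```

```bash
python3 - <<'E'
from h import *
d=np.load("g.npz");rel=R.from_quat(d["rel"]);off=d["off"]
p,r=now();print(p,r.as_euler('xyz'))
a=eyes.read_camera("scene");w=eyes.read_camera("wrist")
Rp=r*rel.inv();c=p-Rp.apply(off)
print("pitch",np.degrees(np.arcsin(Rp.as_matrix()[2,0])))
C=[c+Rp.apply(v) for v in ([-.06,.03,.003],[-.06,-.03,.003],[.06,-.03,.003],[.06,.03,.003])]
print("scene",proj("scene",C).round(),"wrist",wproj(C,p,r).round())
s=cv2.resize(a[200:420,200:420],(600,600),interpolation=cv2.INTER_CUBIC)
cv2.imwrite("pics/r1.png",np.hstack([s[:, :400],cv2.resize(w,(400,300))]if 0 else [s]));cv2.imwrite("pics/r1w.png",w)
P,Q,_,_=release(rel,off);plan([(P,Q,5,-1)])
E
```

```text
[ 0.65444849 -0.23581253  0.25605323] [ 3.13986633  0.76691706 -3.0070141 ]
pitch 78.8587953424355
scene [[283. 327.]
 [269. 360.]
 [278. 330.]
 [293. 293.]] wrist [[386. 117.]
 [256. 117.]
 [241. 395.]
 [400. 396.]]
5 max 0.29
[[0.27,0.0,0.29,0.0,0.0,0.0,-1.0],[0.26,0.0,0.28,0.0,-0.01,0.0,-1.0],[0.27,0.0,0.29,0.0,0.0,-0.01,-1.0],[0.27,0.0,0.28,0.0,0.0,0.0,-1.0],[0.27,0.0,0.28,0.0,-0.01,0.0,-1.0]]
```

View pics/r1.png

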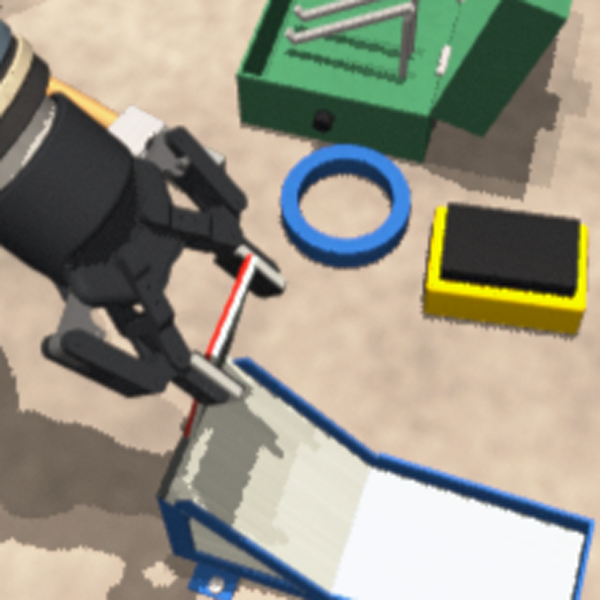

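View pics/r1w.png

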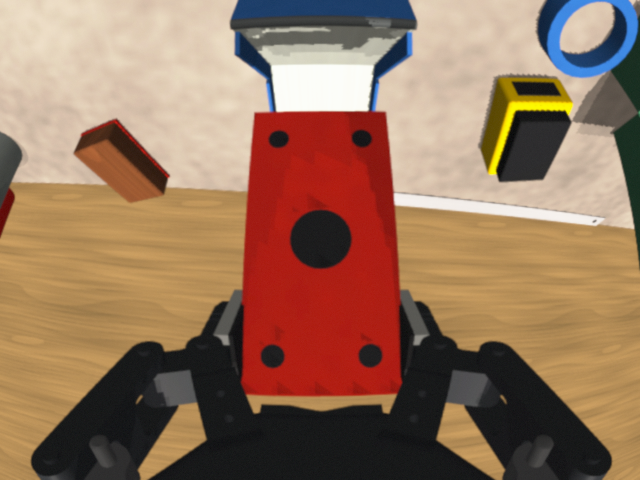

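Plate corners in the wrist view match the prediction within 4 px. The ridge runs from (233,25) to (416,25); I'll compare that with my chute estimate.

```bash
python3 - <<'E'
from h import *
p,r=now();C=lambda v:CX+R.from_euler('z',CY).apply(v)
print(wproj([C([0,0,.11]),C([0,.05,.11]),C([0,-.05,.11]),C([.11,0,.004]),C([.002,.0,.11])],p,r).round(1))
E
```

```text
[[320.4  19.6]
 [412.9  23.5]
 [228.1  23.8]
 [320.9  65.8]
 [320.4  22.7]]
```

```bash
sed -i 's/^CX=.*/CX=np.array([.6165,-.2385,0])/' h.py; python3 - <<'E'
from h import *
d=np.load("g.npz");rel=R.from_quat(d["rel"]);off=d["off"]
P,Q,_,_=release(rel,off);print(P);plan([(P,Q,5,-1)])
E
```

```text
Traceback (most recent call last):
  File "h.py", line 39, in release
    Rp=R.from_euler('z',CY)*R.from_euler('y',-np.radians(pitch))
                        ^^
NameError: name 'CY' is not defined. Did you mean: 'CX'?
```

```bash
sed -i 's/^CX=.*/&;CY=.1384/' h.py; python3 - <<'E'
from h import *
d=np.load("g.npz");rel=R.from_quat(d["rel"]);off=d["off"]
P,Q,_,_=release(rel,off);print(P);plan([(P,Q,5,-1)])
E
```

```text
[ 0.65871221 -0.23256936  0.19826564]
5 max 0.3
[[0.25,0.01,0.3,0.0,0.0,0.0,-1.0],[0.25,0.01,0.3,0.0,-0.01,0.0,-1.0],[0.26,0.0,0.3,0.0,0.0,-0.01,-1.0],[0.25,0.01,0.3,0.0,0.0,0.0,-1.0],[0.25,0.01,0.3,0.0,-0.01,0.0,-1.0]]
```

Call:
play_rows([
  [0.25,0.01,0.3,0,0,0,-1],
  [0.25,0.01,0.3,0,-0.01,0,-1],
  [0.26,0,0.3,0,0,-0.01,-1],
  [0.25,0.01,0.3,0,0,0,-1],
  [0.25,0.01,0.3,0,-0.01,0,-1],
  [0,0,0,0,0,0,-1],
  [0,0,0,0,0,0,-1],
])

```text
clock: 12.55
eef_pos: [0.6593, -0.2328, 0.1987]
tcp_rot: [-3.141, 0.771, -3.002]
ft_force: [-0.5, 0.5, -4.1]
gripper_width: 0.0582
finger_force: 87.2
```

Call:
play_rows([
  [0,0,0,0,0,0,1],
  [0,0,-0.5,0,0,0,1],
  [0,0,-1,0,0,0,1],
  [0,0,-1,0,0,0,1],
  [0,0,-1,0,0,0,1],
  [0,0,-1,0,0,0,1],
  [0,0,-0.5,0,0,0,1],
  [0,0,0,0,0,0,1],
  [0,0,0,0,0,0,1],
])

```text
clock: 13.68
eef_pos: [0.5556, -0.2471, 0.306]
tcp_rot: [-3.141, 0.771, -3.002]
ft_force: [0.8, 0.1, -0.1]
gripper_width: 0.0855
finger_force: 0.0
```

```bash
python3 - <<'E'
from h import *
a=eyes.read_camera("scene");cv2.imwrite("pics/e1.png",cv2.resize(a[100:480,150:480],None,fx=1.5,fy=1.5));print(manip.state()["ft_force"])
E
```

```text
[-0.11053806 -0.2921683  -0.28385711]
```

View pics/e1.png

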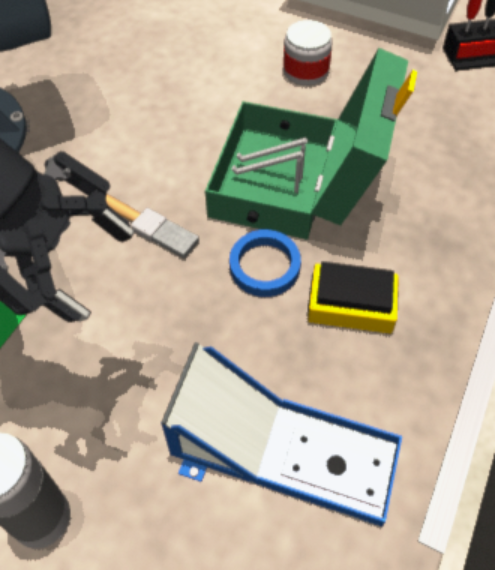

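The picture shows the plate flat in the tray with its bare face up (centre about (337,465)) and the lid still open. The other things look undisturbed and the gripper is clear.

```bash
python3 -c "
from plant import manip
print(manip.sign_off())"
```

```text
the job is handed in; nothing more can be done
None
```

I've handed the job in: the plate toppled over and lies in the catch tray with its bare metal face up, the lid is back on its stop, and the last picture shows nothing else moved; the sign-off gave no verdict.

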